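Raise the sander's guard barrier and push the board home

ROBOT

A 6-joint arm with a two-finger parallel gripper is mounted at the origin on the work surface. World frame = base frame: x ahead of the robot, y to its left, z up, the work surface at z = 0. Lengths are in m, angles in degrees, forces in N, time in s.
With the tool pointing down it reaches from about 0.375 to 0.9 m from the base axis. Payload 3.1 kg.
Tool frame: the origin (TCP) lies midway between the tips of the shut fingers; the grasp point (between the pads) lies bot.hold_point_z behind it (bot.hold_point_z is the distance from the TCP to the grasp point, in m); z points along the fingers, y is the direction in which the jaws open and shut (so a half turn about z gives the same grasp; the last joint's range is limited). The gripper opens to 87 mm and grips with 3 to 60 N. Pads are 19 mm wide; open, the fingers measure 117 mm over their backs; the gripper's body (75 mm by 190 mm) begins 51 mm behind the grasp point.
Start: joints at [-82.191, 30.224, 82.088, -0, 67.689, -10.227], TCP at [0.194, -0.594, 0.223] pointing down, gripper open.
Joint ranges: [-176.69, 176.69], [-43.24, 126.21], [12.49, 139.97], [-82, 262], [0, 151.66], [-163.58, 163.58]. Speed limits (degrees/s): [159.86, 159.86, 180, 180, 180, 180].

INTERFACE

Orientations are given as a 3x3 rotation matrix whose columns are the frame's x, y, z axes.
In Python, from rig import bot, vision gives the robot as it stands.
- The arm moves only by the shell command python3 -m inch 'ROWS'. ROWS is JSON, a list of rows, each a list of 5 numbers: the finger opening in mm, from 0 to 87, then the shift along the tool's x, y, z in mm, then the turn about the tool's z in rad. In form: [[hand, dx, dy, dz, roll], ...]. A call has 1 to 8 rows; each row is the pose to reach, as a shift and turn from the pose measured when the call began, along the tool's axes at that moment; what a row does not reach only later rows make up. A row lasts 1/10 s, in which the tool goes at most 50 mm and 8.59 degrees, less where a joint would pass 70% of its speed; a pose out of reach is approached as far as the arm can. A call with a gripper value outside its range is refused whole. The fingers move at their own pace and stop on an object; the grip force is fixed at half the most. Time passes only in rows, so rows that repeat a pose let the fingers close. It gives the time, the measured TCP pose, the force and the opening at its end, in the units of the state.
- bot.read_state(): the state, without advancing time (a new reading comes with each control period).
- vision.capture(name): name is "scene" or "top"; returns (picture, depth): 384x512x3 uint8, red, green, blue; 384x512 float32, m along the optical axis (not along the pixel's ray), 0 where there is no reading.
- vision.camera_model(name): a dict with "intrinsics" (3x3 intrinsics, pixels), "camera_from_world" (4x4, takes a point from world to camera coordinates). Camera axes: x right, y down, z forward; pixel columns grow to the right and rows downward; lengths in m; the calibration is good to about 2 mm. A picture is of the moment at which its call begins. camera_model takes no time and is no camera call.
- bot.hand_in(): hands the job in, once; it reports no verdict.
The state is a dict: "time_s": time; "joint_positions": joint angles; "qvel": joint speeds; "tau": joint torques, N m; "position": TCP position; "tcp_rot": TCP orientation; "force": force on the tool from outside, world axes, zero at the start; "moment": the same for the moment, N m; "opening": opening from 0.0 (shut) to 1.0 (fully open).
Only numpy, scipy, OpenCV 4.12 (cv2) and the standard library are available. Lean on these libraries where they do the work, as an engineer would, in place of code of your own. Each camera call takes 0.05 s, during which the arm holds its last target. There are 200 camera calls.

TASK

Push the counterweighted barrier arm of the belt sander up past its balance point so that it stays raised by itself, then push the striped board along the bed, under the raised arm, until its end is against the steel stop. Only push: do not pick anything up, do not let the board tip, and leave the other things on the bench where they are.

Things in the scene. Friction and masses are not known exactly. Their poses are not given: they have to be found in the camera images.
- sander: fixed low green belt sander. Origin on the bench surface, z up, y along the bed, x across it, away from the robot (within 0.2 rad of world axes). Bed 60 mm high, x from -60 mm, y -280 to +320 mm. Channel for the board along y, 82 mm wide, centred on x = 0, between front guide (12 mm above bed) and rear fence (30 mm). Board feeds to -y. Round drive cover 75 mm high at y = -285 mm.
- stop (a point): centre of the face of the dark steel stop block across the channel at the -y end, at sander x = 0, y = -150, z = 79 mm; the face looks to sander +y; axes parallel to the sander's. The stop rises 36 mm above the bed.
- barrier (a joint): angle of the barrier arm, rad: 0 lowered (level across the channel towards the robot, blocking the board), grows as it is pushed up and away from the robot; upper stop 1.70. Moved by gravity only, lightly damped: balance at about 0.78; below it falls back to 0, past it it swings over to 1.70 within two seconds and stays. Lifting near its end takes 1 to 3 N.
- pivot (a point): axis of the barrier's hinge (along the sander's y), at sander x = +110, y = 0, z = 98 mm, between two green cheeks 120 mm high. A dark steel counterweight, 50 mm diameter, 56 mm wide, sits 46 mm above it on the arm's root and swings down behind the sander as the arm rises.
- bar_under (a point): point on the underside of the barrier arm, moves with it: 180 mm from the pivot along the arm, 12 mm below its middle line. The arm is a grey bar 24 x 24 mm, 195 mm long from the pivot; lowered, its underside is 86 mm above the bench and it ends at sander x = -85 mm, so its last 25 mm overhang the bed's front edge with free space down to the bench.
- plate_end (a point): outer end of the grey push plate at the bar's end (60 mm wide along y, 60 mm long, 8 mm thick, slanting up towards the robot, 60 degrees from level); moves with the arm; lowered: at sander x = -108, y = 0, z = 146 mm.
- board_lead (a point): centre of the board's leading end face (to meet the stop), half-way up. Board: striped laminated wood, 72 mm wide, 170 mm long along its y, 38 mm thick, 0.2 to 0.45 kg, loose in the channel at the sander's +y side, top 98 mm above the bench; it does not fit under the lowered arm. Board y points from leading to trailing end.
- board_trail (a point): centre of the board's trailing end face, half-way up (79 mm above the bench); push here towards the stop.
- tape_roll: bystander: roll of paper tape lying flat, 90 mm diameter, 24 mm high, on the bench in front of the sander's -y half; origin under its centre.
- sanding_block: bystander: cork block 36 x 100 x 30 mm lying on the sander behind the rear fence, +y half; origin under its centre.
- offcut: bystander: pale wood offcut 50 x 70 x 38 mm on the bench in front of the sander's +y half; origin under its centre.
- glue: bystander: white bottle, 60 mm diameter, 150 mm high, to the right of the sander (world -y); origin under its centre.
- hammer: bystander: hammer lying on the bench to the left (world +y).
- mug: bystander: white cup, 80 mm diameter, 90 mm high, to the right (world -y); origin under its centre.
- push_block: bystander: yellow slab 75 x 150 x 30 mm on the bench to the left, far side; origin under its centre.
There are look-alikes about, which are no part of the job. What is shaped like the part that bears board_lead but green or pink is not meant.

How it is judged:
By the outcome, as a careful person would: the job done as asked, in the order asked, and still so for the second after the job is handed in, with the robot touching nothing.
It also fails if it takes over 58 s, if anything falls off the work surface, if the arm or the gripper's body presses on something with over 40 N, if the wrist force passes 120 N, or if a joint passes its speed limit or range.

## Working session

There is one attempt and no reset: what is moved stays moved. The work goes in short steps, Python scripts to look and compute and a shell command to move; the robot and the scene stay as the last step left them, time stands still between calls to the robot, and variables do not carry over. Pictures are saved under pics/ and viewed, about 8 in all and at most 12, crops included, and the job is handed in when it is done.

```bash
ls; mkdir -p pics
cat > h.py <<'E'
import numpy as np, cv2
from rig import bot, vision
def snap(n,f):
    p,d=vision.capture(n); np.savez('pics/'+f+'.npz',p=p,d=d); cv2.imwrite('pics/'+f+'.png',cv2.cvtColor(p,cv2.COLOR_RGB2BGR)); return p,d
def load(f):
    z=np.load('pics/'+f+'.npz'); return z['p'],z['d']
def world(n,d):
    m=vision.camera_model(n); K=np.array(m['intrinsics']); T=np.linalg.inv(np.array(m['camera_from_world']))
    v,u=np.mgrid[:d.shape[0],:d.shape[1]]
    c=np.stack([(u-K[0,2])/K[0,0]*d,(v-K[1,2])/K[1,1]*d,d],-1)
    w=c@T[:3,:3].T+T[:3,3]; w[d==0]=np.nan; return w
def proj(n,P):
    m=vision.camera_model(n); K=np.array(m['intrinsics']); T=np.array(m['camera_from_world'])
    c=np.atleast_2d(P)@T[:3,:3].T+T[:3,3]; q=c@K.T; return q[:,:2]/q[:,2:]
E
python3 - <<'E'
from h import *
a,_=snap('scene','s0'); b,_=snap('top','t0')
s=bot.read_state(); print(s['time_s'],s['position'],s['tcp_rot'],s['force'],bot.hold_point_z)
E
```

```text
pics
0.1 [ 0.19342743 -0.59362248  0.22167645] [[ 9.50869423e-01  3.09592094e-01 -2.75498757e-04]
 [ 3.09592035e-01 -9.50867528e-01  1.92785852e-03]
 [ 3.34886936e-04 -1.91843394e-03 -9.99998104e-01]] [0.68725764 0.09398732 0.31372186] 0.0187
```

View pics/s0.png

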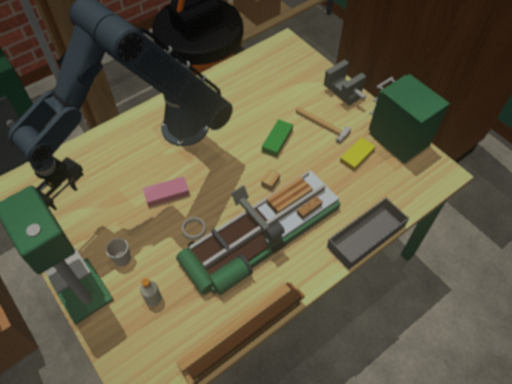

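View pics/t0.png

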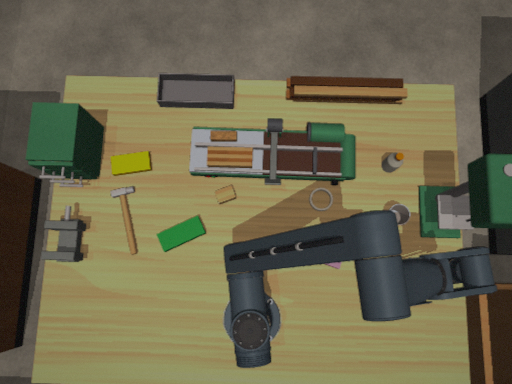

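The scene shows the sander with a raised-plate barrier (scene ~(255,215), top (273,155)). The striped board is at top (230,157). Look-alikes are the green slab (181,233) and pink slab (333,262) in the top view, and the cork block at (224,136). I choose the striped one in the channel. Next, a close crop with measurements.

Run:
```python
from h import *
p,d=load('t0'); w=world('top',d)
c=cv2.cvtColor(p[105:205,180:370],cv2.COLOR_RGB2BGR); cv2.imwrite('pics/t0c.png',cv2.resize(c,None,fx=4,fy=4,interpolation=cv2.INTER_CUBIC))
z=w[...,2]; roi=np.zeros(z.shape,bool); roi[105:205,180:370]=1
h=cv2.cvtColor(p,cv2.COLOR_RGB2HSV)
def rect(m,name):
    m=cv2.morphologyEx(m.astype(np.uint8),cv2.MORPH_OPEN,np.ones((2,2)))
    n,l,s,_=cv2.connectedComponentsWithStats(m)
    if n<2: print(name,'none');return
    k=1+np.argmax(s[1:,4]); q=w[l==k]; q=q[np.isfinite(q[:,2])]
    r=cv2.minAreaRect((q[:,:2]*1000).astype(np.float32)); print(name,s[k],'c',np.round(r[0],1),'size',np.round(r[1],1),'ang',round(r[2],2),'z',np.round(np.percentile(q[:,2],[5,50,95]),4))
rect(roi&(z>.05),'all')
rect(roi&(h[...,0]<20)&(h[...,1]>120)&(h[...,2]>120)&(z>.09)&(z<.105),'board')
g=roi&(h[...,1]<60)&(z>.1)
rect(g,'arm grey')
rect(roi&(z>.13),'high'); 
for (u,v) in [(230,157),(205,148),(290,150),(273,160),(273,180),(275,125),(340,165),(325,132)]: print((u,v),p[v,u],np.round(w[v,u],3))
```

```text
all [ 190  119  166   67 7777] c [631.3 -71. ] size [646.5 298. ] ang 89.24 z [0.052  0.0669 0.1096]
board [209 148  44  19 727] c [592.8  95.7] size [ 69.3 162.6] ang 0.8 z [0.0869 0.0964 0.1031]
arm grey [266 120  18  66 580] c [629.3 -70.6] size [ 64.5 294.1] ang 89.06 z [0.0512 0.1117 0.1685]
high [268 119  15  14 209] c [731.  -71.1] size [ 57.3 101.1] ang 86.5 z [0.0643 0.1624 0.1713]
(230, 157) [157 125  76] [0.591 0.097 0.096]
(205, 148) [146 148 153] [0.633 0.197 0.064]
(290, 150) [65 57 56] [ 0.636 -0.131  0.052]
(273, 160) [101 101  97] [ 0.58  -0.065  0.11 ]
(273, 180) [58 58 54] [ 0.501 -0.066  0.128]
(275, 125) [75 75 76] [ 0.697 -0.068  0.169]
(340, 165) [60 60 46] [ 0.581 -0.323  0.055]
(325, 132) [ 64 118  82] [ 0.701 -0.261  0.087]
```

View pics/t0c.png

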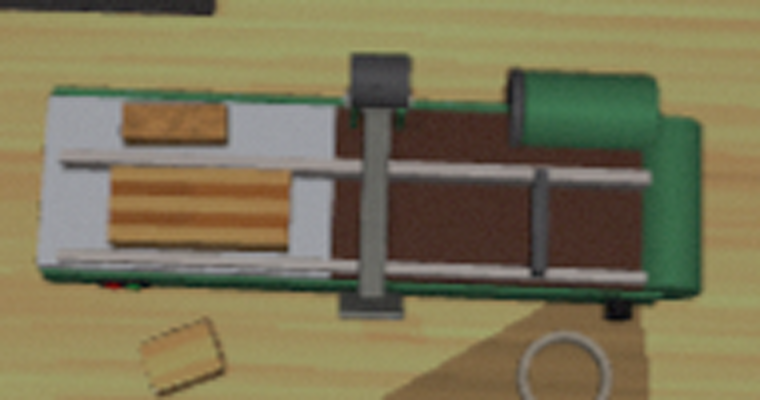

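The crop shows the striped board at crop (110–290, 167–247), with the cork block above it. The arm runs along crop x≈375, its push plate at (372,305), and the stop bar is at (540,170–275). The offcut (180,355) and tape roll (565,375) lie in front. Now I'll cast the rail and stop pixels onto their known heights.

Run:
```python
from h import *
m=vision.camera_model('top');K=np.array(m['intrinsics']);T=np.linalg.inv(np.array(m['camera_from_world']))
def cast(cu,cv,z):
    u,v=180+cu/4-.375,105+cv/4-.375; r=T[:3,:3]@np.linalg.solve(K,[u,v,1]); t=T[:3,3]; return (t+r*(z-t[2])/r[2])[:2]*1000
pts=dict(fence=(62,157,.09,650,177,.09),guide=(60,256,.072,650,277,.072),bar=(378,112,.110,372,290,.110),plate_end=(340,317,.146,402,317,.146),
 boardT=(110,170,.098,110,243,.098),boardL=(290,175,.098,290,248,.098),stop=(533,170,.096,533,272,.096))
for k,a in pts.items():
    A,B=cast(*a[:3]),cast(*a[3:]); D=B-A; print(k,np.round(A,1),np.round(B,1),'deg',round(np.degrees(np.arctan2(D[1],D[0])),2),'mid',np.round((A+B)/2,1))
p,d=load('s0');w=world('scene',d)
p2,d2=load('t0');w2=world('top',d2)
# plate points: near front, above 0.1
q=w2[165:195,255:295].reshape(-1,3); q=q[(q[:,2]>.118)&(q[:,0]<.54)]; print(len(q),np.round(q.min(0),3),np.round(q.max(0),3))
q=w.reshape(-1,3); q=q[(q[:,2]>.118)&(q[:,0]<.54)&(q[:,0]>.42)&(abs(q[:,1]+.07)<.06)]; print(len(q),np.round(np.percentile(q,[2,98],axis=0),3))
s=bot.read_state();R=s['tcp_rot'];print(np.degrees(np.arctan2(R[1][0],R[0][0])))
```

```text
fence [640.6 231.6] [ 635.7 -325.4] deg -90.5 mid [638.1 -46.9]
guide [548.4 231.2] [ 542.9 -328.1] deg -90.56 mid [545.7 -48.5]
bar [686.6 -66.6] [515.4 -64.7] deg 179.35 mid [601.  -65.6]
plate_end [482.3 -35.5] [483.8 -91.3] deg -88.47 mid [483.  -63.4]
boardT [626.8 184.4] [556.3 181. ] deg -177.23 mid [591.5 182.7]
boardL [626.4  14.6] [555.9  12.5] deg -178.28 mid [591.2  13.6]
stop [ 637.9 -214.2] [ 539.5 -214.7] deg -179.71 mid [ 588.7 -214.5]
80 [ 0.482 -0.092  0.118] [ 0.514 -0.033  0.151]
140 [[ 0.482 -0.09   0.119]
 [ 0.511 -0.034  0.15 ]]
18.034647420203818
```

Sander origin is about (0.5915, −0.0645) m with yaw about −0.5°. The plate end is at x≈0.483, the board trail at y≈0.183, and the stop face at y≈−0.2145. I'll go in front of the plate with fingers shut.

```bash
python3 -m inch '[[0,33,-36,0,0.1],[0,66,-71,0,0.2],[0,100,-107,0,0.323],[0,133,-142,0,0.323],[0,166,-178,0,0.323],[0,199,-214,0,0.323],[0,233,-249,0,0.323],[0,266,-285,0,0.323]]'
```

```text
time_s: 0.9
position: [0.3586, -0.2384, 0.2222]
tcp_rot: [[1.0, -0.009, -0.0], [-0.009, -1.0, 0.002], [-0.0, -0.002, -1.0]]
force: [0.1, -0.2, 0.5]
opening: 0.358
```

```bash
python3 -m inch '[[0,20,-44,0,0],[0,40,-88,0,0],[0,60,-132,0,0],[0,81,-175,0,0],[0,81,-175,40,0],[0,81,-175,80,0],[0,81,-175,116,0],[0,81,-175,116,0]]'
python3 - <<'E'
from h import *
p,_=snap('scene','s1'); cv2.imwrite('pics/s1c.png',cv2.cvtColor(cv2.resize(p[120:300,150:370],None,fx=3.5,fy=3.2),cv2.COLOR_RGB2BGR))
E
```

```text
time_s: 1.7
position: [0.4378, -0.0623, 0.103]
tcp_rot: [[1.0, -0.008, -0.01], [-0.008, -1.0, 0.006], [-0.01, -0.006, -1.0]]
force: [-1.2, 0.2, 0.9]
opening: 0.007
```

View pics/s1c.png

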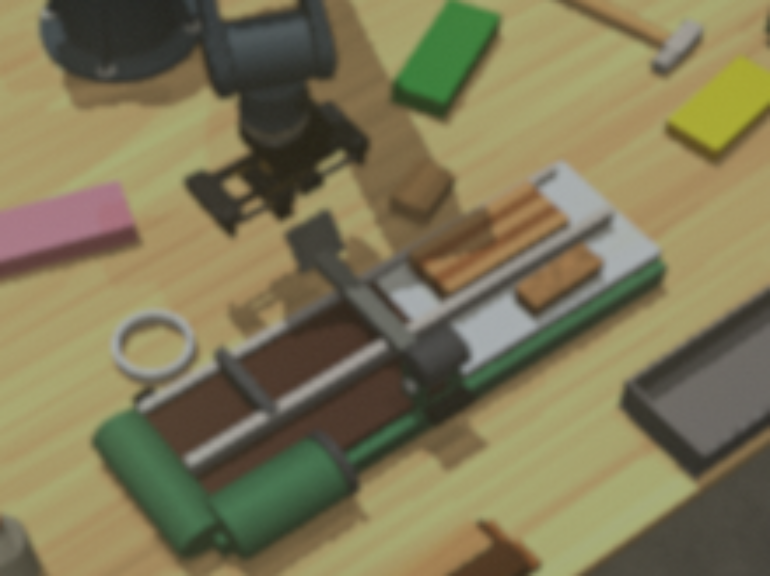

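The shut fingers stand squarely in front of the push plate (crop (315,240)), with free space around. Advance to touch.

```bash
python3 -m inch '[[0,10,2,0,0],[0,20,2,0,0],[0,28,2,0,0],[0,32,2,0,0],[0,35,2,0,0],[0,37,2,0,0]]'
```

```text
time_s: 2.35
position: [0.4708, -0.065, 0.1052]
tcp_rot: [[1.0, -0.006, -0.018], [-0.006, -1.0, 0.005], [-0.018, -0.005, -1.0]]
force: [-15.4, -6.1, 9.7]
opening: 0.008
```

```bash
python3 -m inch '[[0,6,0,-11,0],[0,10,0,-22,0],[0,14,0,-32,0],[0,18,0,-42,0],[0,18,0,-42,0]]'
python3 - <<'E'
from h import *
p,d=snap('scene','s2'); w=world('scene',d); q=w.reshape(-1,3); q=q[(q[:,2]>.15)&(q[:,0]<.6)&(q[:,0]>.47)&(abs(q[:,1]+.065)<.04)]; print(len(q)); 
cv2.imwrite('pics/s2c.png',cv2.cvtColor(cv2.resize(p[150:270,200:320],None,fx=5,fy=5),cv2.COLOR_RGB2BGR))
E
```

```text
time_s: 2.85
position: [0.4832, -0.0647, 0.1476]
tcp_rot: [[0.999, -0.004, -0.032], [-0.004, -1.0, 0.006], [-0.032, -0.006, -0.999]]
force: [-14.3, -4.2, 4.1]
opening: 0.005
1576
```

View pics/s2c.png

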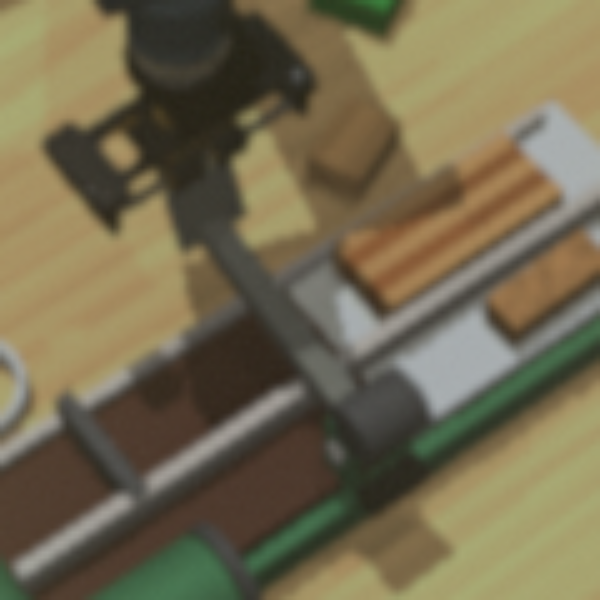

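The bar has lifted off (end at crop (210,230)) with the fingers still against the plate. Continue along the arc.

```bash
python3 -m inch '[[0,11,0,-13,0],[0,17,0,-24,0],[0,23,0,-34,0],[0,28,0,-43,0],[0,35,0,-52,0],[0,42,0,-60,0],[0,49,0,-68,0],[0,56,0,-76,0]]'
```

```text
time_s: 3.7
position: [0.5364, -0.0649, 0.2226]
tcp_rot: [[0.999, -0.003, -0.044], [-0.003, -1.0, 0.007], [-0.044, -0.006, -0.999]]
force: [-11.3, -0.7, 9.3]
opening: 0.006
```

```bash
python3 -m inch '[[0,8,0,-8,0],[0,16,0,-15,0],[0,24,0,-22,0],[0,32,0,-29,0],[0,40,0,-36,0],[0,48,0,-42,0],[0,55,0,-48,0],[0,55,0,-48,0]]'
python3 - <<'E'
from h import *
p,d=snap('scene','s3')
cv2.imwrite('pics/s3c.png',cv2.cvtColor(cv2.resize(p[120:280,180:360],None,fx=3.5,fy=3.5),cv2.COLOR_RGB2BGR))
E
```

```text
time_s: 4.5
position: [0.5957, -0.0657, 0.2709]
tcp_rot: [[0.999, -0.003, -0.037], [-0.003, -1.0, 0.005], [-0.037, -0.005, -0.999]]
force: [-0.6, -0.1, 0.8]
opening: 0.003
```

View pics/s3c.png

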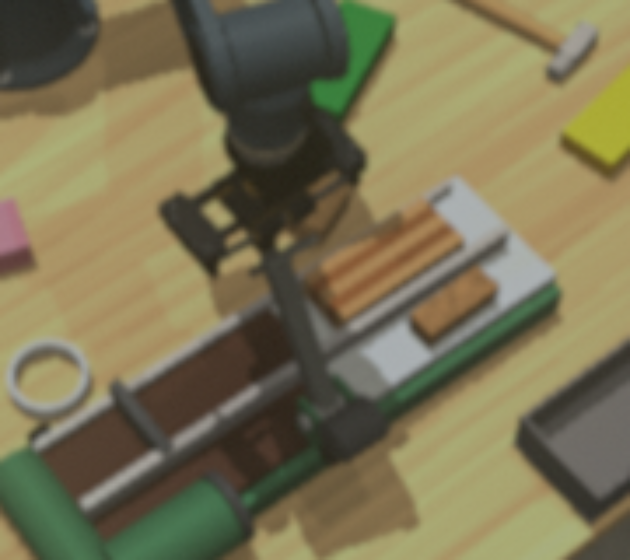

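Force is back to zero and the bar is swinging over the far side. Now carry on to a point above and behind the board's trailing end, then check.

```bash
python3 -m inch '[[0,-20,-20,0,0],[0,-30,-60,0,0],[0,-30,-110,0,0],[0,-30,-160,0,0],[0,-20,-210,0,0],[0,-10,-260,0,0],[0,-2,-300,0,0],[0,-2,-300,0,0]]'; python3 -m inch '[[0,0,0,0,0],[0,0,0,0,0],[0,0,0,0,0],[0,0,0,0,0],[0,0,0,0,0]]'
python3 - <<'E'
from h import *
p,d=snap('scene','s4')
cv2.imwrite('pics/s4c.png',cv2.cvtColor(cv2.resize(p[120:280,180:360],None,fx=3.5,fy=3.5),cv2.COLOR_RGB2BGR))
E
```

```text
time_s: 5.35
position: [0.5941, 0.2403, 0.2711]
tcp_rot: [[0.999, 0.003, -0.038], [0.003, -1.0, 0.008], [-0.038, -0.009, -0.999]]
force: [-0.0, -1.2, -1.0]
opening: 0.006
time_s: 5.85
position: [0.5942, 0.2392, 0.2712]
tcp_rot: [[0.999, 0.001, -0.038], [0.002, -1.0, 0.008], [-0.038, -0.008, -0.999]]
force: [-0.8, -0.9, -0.5]
opening: 0.009
```

View pics/s4c.png

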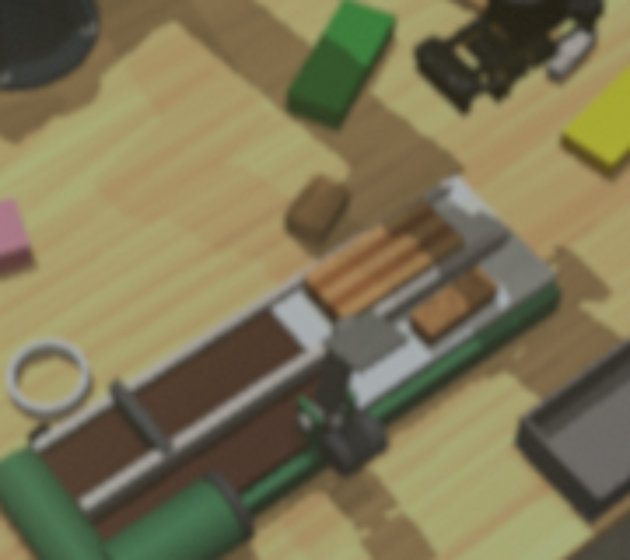

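The barrier stands raised by itself (plate at crop (365,340), counterweight hanging behind). The board is still in place, at (385,260). Descend behind the board.

```bash
python3 -m inch '[[0,2,19,45,0],[0,4,19,90,0],[0,6,19,135,0],[0,7,19,165,0],[0,8,19,185,0],[0,8,19,195,0],[0,8,19,200,0],[0,8,19,200,0]]'
python3 - <<'E'
from h import *
p,d=snap('top','t5'); w=world('top',d)
cv2.imwrite('pics/t5c.png',cv2.cvtColor(cv2.resize(p[95:215,170:370],None,fx=4,fy=4),cv2.COLOR_RGB2BGR))
E
```

```text
time_s: 6.7
position: [0.595, 0.222, 0.0711]
tcp_rot: [[0.999, 0.001, -0.037], [0.002, -1.0, 0.009], [-0.037, -0.009, -0.999]]
force: [0.1, -0.7, 0.8]
opening: 0.01
```

View pics/t5c.png

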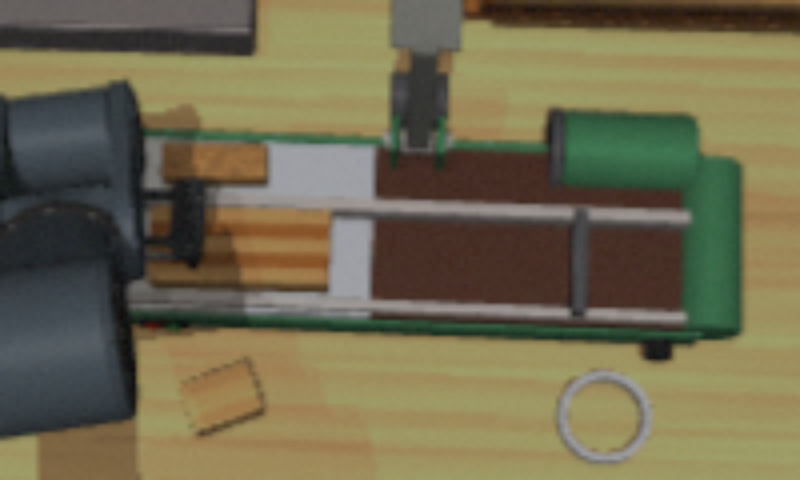

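The shut fingers are behind the trailing end (hidden under the wrist), and the barrier is up, leaning back at crop (425,60). Before pushing, I check how far the wrist reaches in x against the raised bar.

Run:
```python
from h import *
for n,f in (('top','t5'),('scene','s5')):
    p,d=load(f) if n=='top' else snap(n,f); w=world(n,d)
    q=w.reshape(-1,3); q=q[(q[:,2]>.115)&(q[:,0]>.4)&(q[:,0]<.85)&(q[:,1]>.0)&(q[:,1]<.45)]
    for z in np.arange(.12,.5,.04):
        a=q[(q[:,2]>=z)&(q[:,2]<z+.04)]
        if len(a)>5: print(n,round(z,2),len(a),'xmax',np.round(np.percentile(a[:,0],[90,98]),3),'y',np.round(np.percentile(a[:,1],[2,98]),3))
    b=w.reshape(-1,3); b=b[(b[:,2]>.13)&(b[:,0]>.6)&(b[:,0]<.9)&(abs(b[:,1]+.065)<.05)]
    print(n,'barrier',len(b),np.round(np.percentile(b,[2,50,98],axis=0),3).tolist())
```

```text
top 0.12 13 xmax [0.571 0.572] y [0.136 0.179]
top 0.16 225 xmax [0.625 0.635] y [0.127 0.178]
top 0.32 11 xmax [0.58  0.614] y [0.159 0.231]
top 0.36 222 xmax [0.636 0.644] y [0.156 0.256]
top 0.4 641 xmax [0.627 0.636] y [0.154 0.272]
top 0.44 224 xmax [0.579 0.593] y [0.143 0.265]
top 0.48 359 xmax [0.53  0.537] y [0.145 0.257]
top barrier 469 [[0.697, -0.093, 0.14], [0.737, -0.065, 0.294], [0.776, -0.038, 0.312]]
scene 0.12 112 xmax [0.635 0.636] y [0.134 0.305]
scene 0.16 539 xmax [0.633 0.636] y [0.128 0.314]
scene 0.2 56 xmax [0.637 0.638] y [0.204 0.27 ]
scene 0.24 177 xmax [0.637 0.64 ] y [0.184 0.27 ]
scene 0.28 123 xmax [0.638 0.639] y [0.185 0.256]
scene 0.32 76 xmax [0.64  0.646] y [0.16  0.249]
scene 0.36 395 xmax [0.647 0.654] y [0.155 0.275]
scene 0.4 890 xmax [0.631 0.641] y [0.149 0.274]
scene 0.44 453 xmax [0.581 0.596] y [0.143 0.265]
scene 0.48 513 xmax [0.53 0.54] y [0.146 0.257]
scene barrier 381 [[0.705, -0.094, 0.141], [0.737, -0.072, 0.297], [0.778, -0.037, 0.315]]
```

The wrist's x max is 0.654 and the barrier's x min is 0.697, so it is clear. Push.

```bash
python3 -m inch '[[0,0,10,0,0],[0,0,18,0,0],[0,0,23,0,0],[0,0,28,0,0],[0,0,36,0,0],[0,0,46,0,0],[0,0,56,0,0],[0,0,66,-1,0]]';  python3 -m inch '[[0,0,13,0,0],[0,0,26,0,0],[0,0,39,0,0],[0,0,52,-1,0],[0,-1,65,-1,0],[0,-1,78,-1,0],[0,-1,90,-1,0],[0,-1,90,-1,0]]'
```

```text
time_s: 7.6
position: [0.5958, 0.1553, 0.0726]
tcp_rot: [[0.999, 0.002, -0.035], [0.002, -1.0, 0.008], [-0.035, -0.009, -0.999]]
force: [0.7, 1.3, -0.5]
opening: 0.007
time_s: 8.4
position: [0.595, 0.0629, 0.0727]
tcp_rot: [[0.999, 0.001, -0.036], [0.001, -1.0, 0.007], [-0.036, -0.007, -0.999]]
force: [-0.3, 0.3, 0.9]
opening: 0.005
```

```bash
python3 -m inch '[[0,0,12,0,0],[0,0,24,0,0],[0,0,36,0,0],[0,-1,48,0,0],[0,-1,59,0,0],[0,-1,68,0,0],[0,-1,75,0,0],[0,-1,75,0,0]]'
python3 - <<'E'
from h import *
p,d=snap('top','t6')
cv2.imwrite('pics/t6c.png',cv2.cvtColor(cv2.resize(p[95:215,170:370],None,fx=4,fy=4),cv2.COLOR_RGB2BGR))
E
```

```text
time_s: 9.2
position: [0.5942, -0.0137, 0.0721]
tcp_rot: [[0.999, -0.0, -0.035], [0.0, -1.0, 0.006], [-0.035, -0.006, -0.999]]
force: [0.2, -1.4, 0.1]
opening: 0.005
```

View pics/t6c.png

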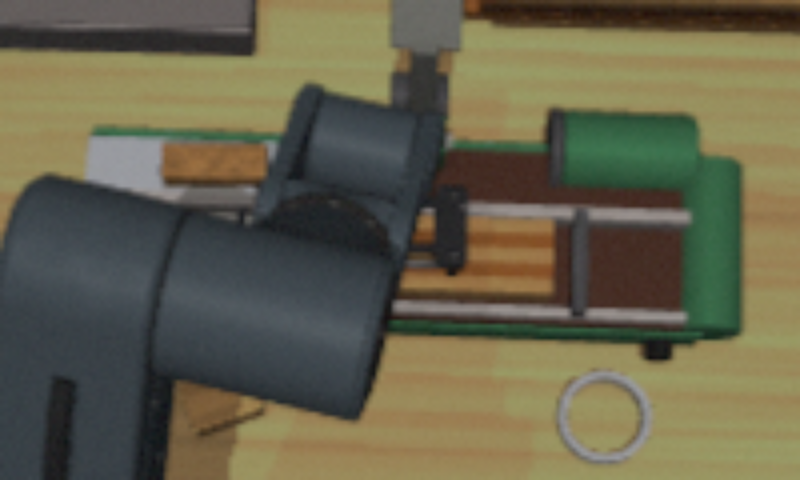

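The board's lead end is at crop u≈555 and the stop face at ≈573, so about 16 mm remains. Close it slowly.

```bash
python3 -m inch '[[0,0,4,0,0],[0,0,8,0,0],[0,0,11,0,0],[0,0,13,0,0],[0,0,14,0,0],[0,0,15,0,0],[0,0,16,0,0],[0,0,16,0,0]]'
```

```text
time_s: 10.05
position: [0.5939, -0.0294, 0.0717]
tcp_rot: [[0.999, 0.0, -0.036], [0.001, -1.0, 0.006], [-0.036, -0.006, -0.999]]
force: [-0.3, 2.2, 0.1]
opening: 0.005
```

```bash
python3 -m inch '[[0,0,1,0,0],[0,0,2,0,0],[0,0,3,0,0],[0,0,3,0,0]]'
```

```text
time_s: 10.45
position: [0.5939, -0.0326, 0.0717]
tcp_rot: [[0.999, 0.0, -0.036], [0.001, -1.0, 0.006], [-0.036, -0.006, -0.999]]
force: [-0.2, 2.2, 1.5]
opening: 0.002
```

```bash
python3 -m inch '[[0,0,1,0,0],[0,0,2,0,0],[0,0,3,0,0],[0,0,3,0,0]]'
```

```text
time_s: 10.85
position: [0.5938, -0.0334, 0.0717]
tcp_rot: [[0.999, -0.001, -0.036], [-0.001, -1.0, 0.009], [-0.036, -0.009, -0.999]]
force: [0.1, 9.5, 2.0]
opening: 0.007
```

The tool stalled with the force rising to 9.5 N, so it is at the stop. One slightly firmer press, then I'll back off.

```bash
python3 -m inch '[[0,0,2,0,0],[0,0,4,0,0],[0,0,5,0,0],[0,0,5,0,0]]'; python3 -m inch '[[0,0,-6,0,0],[0,0,-14,0,0],[0,0,-24,0,0],[0,0,-30,0,0],[0,0,-30,-30,0],[0,0,-30,-70,0],[0,0,-30,-110,0],[0,0,-30,-150,0]]'
```

```text
time_s: 11.25
position: [0.5938, -0.0334, 0.0718]
tcp_rot: [[0.999, -0.004, -0.036], [-0.003, -1.0, 0.017], [-0.036, -0.017, -0.999]]
force: [2.9, 16.0, 2.1]
opening: 0.001
time_s: 12.05
position: [0.599, -0.0061, 0.2235]
tcp_rot: [[0.999, -0.004, -0.036], [-0.003, -1.0, 0.017], [-0.037, -0.017, -0.999]]
force: [1.0, -0.4, -0.9]
opening: 0.007
```

```bash
python3 -m inch '[[0,-30,-20,-10,0],[0,-60,-50,-10,0],[0,-90,-90,-10,0],[0,-120,-130,-10,0],[0,-140,-170,-10,0],[0,-150,-200,-10,0],[0,-150,-220,-10,0],[0,-150,-220,-10,0]]'
python3 - <<'E'
from h import *
p,d=snap('top','t7'); s,_=snap('scene','s7')
a=cv2.resize(p[95:215,170:370],None,fx=3.4,fy=3.4)[:,:680]; b=cv2.resize(s[140:270,170:370],None,fx=3.4,fy=3.4)[:190*2,:680]
im=np.vstack([a,b]); im=cv2.resize(im,None,fx=.72,fy=.72) if im.shape[0]>600 else im
print(im.shape); cv2.imwrite('pics/t7c.png',cv2.cvtColor(im,cv2.COLOR_RGB2BGR))
m=vision.camera_model('top')
def uv(x,y,z): return np.round(proj('top',[[x,y,z]])[0],1)
w=world('top',d); h=cv2.cvtColor(p,cv2.COLOR_RGB2HSV); z=w[...,2]
k=(h[...,0]<20)&(h[...,1]>110)&(z>.088)&(z<.106)&(abs(w[...,0]-.59)<.045)&(w[...,1]<.2)
k=cv2.morphologyEx(k.astype(np.uint8),cv2.MORPH_OPEN,np.ones((3,3)))>0
q=w[k]; print(k.sum(),np.round(np.percentile(q,[1,99],axis=0),4).tolist())
b=w.reshape(-1,3); b=b[(b[:,2]>.13)&(b[:,0]>.6)&(b[:,0]<.9)&(abs(b[:,1]+.065)<.05)]; print('barrier',np.round(np.percentile(b,[2,50,98],axis=0),3).tolist())
E
```

```text
time_s: 12.85
position: [0.4498, 0.2162, 0.243]
tcp_rot: [[0.999, 0.0, -0.035], [0.001, -1.0, 0.017], [-0.035, -0.017, -0.999]]
force: [-0.4, 0.1, -0.4]
opening: 0.005
(567, 490, 3)
797 [[0.5579, -0.2116, 0.0887], [0.6273, -0.0459, 0.1051]]
barrier [[0.697, -0.093, 0.143], [0.736, -0.065, 0.295], [0.776, -0.038, 0.313]]
```

View pics/t7c.png

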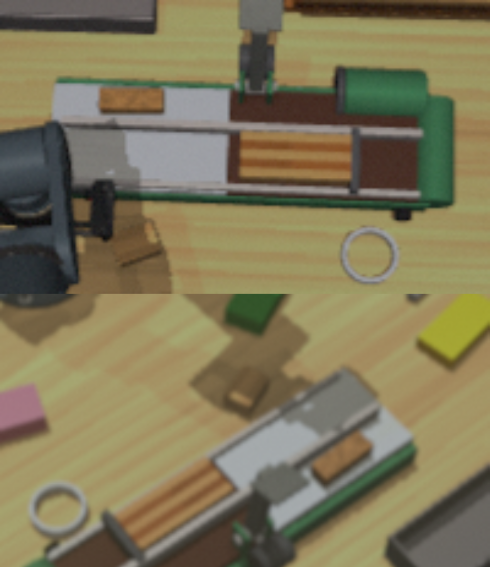

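The board's end meets the stop at (353,155) with no gap, lying flat. The barrier is raised, the bystanders are in place, and the robot is clear. Hand in.

```bash
python3 -c "
from rig import bot
print(bot.hand_in())"
```

```text
the job is handed in; nothing more can be done
None
```

The job is done and handed in after about 13 s of robot time. With the fingers shut, I pushed the plate up along its arc until the barrier swung over and stayed raised. I then pushed the board by its trailing end, under the raised arm, to the steel stop.

**Barrier:** it stood raised in every later picture, and its measured position was the same before and after the board push.

**Board:** in the last top picture there is no visible gap at the stop, and the board lies flat. The tool stalled at y = −0.0334 m with the force rising to 16 N. Depth put the leading end at about −0.212 m, against my estimate of −0.2145 m for the stop face; that 3 mm difference is within what the measurement can resolve.

**Rest of the bench:** the tape roll, cork block and offcut looked unmoved in the last pictures. I did not measure any bystander again or check the glue, mug or hammer at the end. The arm was clear of everything.

**Forces and tool angle:** the highest force I read was about 19 N, at first touch on the plate. The tool drifted about 2° off vertical during the lift, which I allowed for when lowering behind the board.

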